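# Eject a wrapped sanding block from its jig and lock it in the keeper tray

## Task

The sanding block is gripped inside the covered wrapping jig: press the jig's spring ejector fully home, without ramming it, so that the block is pushed out of the mouth. Then take the block, lower it flat into the empty storage tray and let go, and swing the tray's keeper bar shut over it until it snaps past its detent. Leave the pliers, tape measure and carton where they are.

Things in the scene. Friction and masses are not known exactly. Their poses are not given: they have to be found in the camera images.
- jig: Wrapping jig of plywood and light wood, fixed to the bench; place and yaw vary. Origin: underside, on its channel's centre line. y axis along the channel; the block leaves towards -y, the ejector is at +y. Base plate 10 mm thick (its top is the channel's floor), x -52..52, y -150..107 mm. A rod guide block stands at y 88..104, x -28..28, up to z 52 mm.
- jig_mouth (a point): Centre of the channel's mouth, on its floor (jig y -62 mm); axes as the jig's. Two cheeks, inner faces at x +-32.5, outer +-46 mm, run from here to jig y +68, up to z 47 mm above the bench; a bridge plate covers them up to z 55 (screw heads 58) mm. In front of it (-y) the base plate reaches 88 mm out as a bare outfeed table.
- jig_pad (a point): Face of the round sprung pad in the jig's -x cheek (jig y -30 mm; housing out to x -57.5 mm), z 28 mm. It presses sideways on the block with 2 to 5 N, so that moving the block along the channel takes about 2 to 8 N and the block stays where it is left.
- ejector (a joint): Spring ejector slide: 0 at rest, 0.060 m pressed in (towards jig -y) at a hard stop. Return spring 1.5 N at rest, about 5 N at the stop, plus the block's drag; it springs back when let go. Its push plate's front is at jig y = +68 mm minus the joint value; the block starts 8 to 13 mm ahead of it. Fully pressed it leaves the block about 40 mm out of the mouth. Over 40 N is ramming.
- ejector_knob (a point): Centre of the flat back face of the ejector's black push knob: disc of 36 mm diameter, 14 mm thick, axis along jig y, 28 mm above the bench; at rest the face is at jig y +180 mm. It moves with the ejector; push it towards jig -y. Nothing lies beneath or behind it.
- sanding_block: Brown cork sanding block wrapped in abrasive paper, 62 (x) x 110 (y) x 35 (z) mm, about 0.09 kg. Origin: centre of the underside (its lower face is 1 mm above the origin). It starts lying in the jig's channel, long axis along it, wholly inside: its end is 7 to 12 mm behind the mouth.
- tray: Shallow storage tray of light wood, fixed to the bench; place and yaw vary; empty at first. Origin: centre of the underside. Pocket 74 (x) x 125 (y) mm, walls 6 mm thick, 20 mm high. The block goes in with its long axis along tray y, either way round. At the +y end is the keeper's hinge post, at the -y end a catch block 27 mm high with a sprung ball.
- tray_floor (a point): Centre of the pocket's floor, 6 mm above the bench; axes as the tray's (x across, y along, z up).
- keeper (a joint): Keeper bar's hinge, vertical axis: 0 shut (bar along tray y over the block, at a hard stop), 2.0 rad fully open; it starts 1.3 to 1.75 rad open, sticking out to tray +x, and stays where it is left. It closes clockwise seen from above. At about 0.1 rad its nose meets the sprung ball; 2 to 7 N at the grip post snap it past; it is shut and held below 0.03 rad.
- keeper_hinge (a point): Point on the hinge axis at the bar's mid-thickness (tray x 0, y +78 mm, 48 mm above the bench).
- keeper_knob (a point): Mid-height of the black upright grip post on the keeper bar, 130 mm from the hinge axis: cylinder of 16 mm diameter, 51 to 83 mm above the bench, this point at 67 mm. The bar is 20 mm wide, 6 mm thick, its underside 45 mm above the bench (4 mm over the stored block), and reaches 160 mm from the hinge axis; a steel stop lug (up to 54 mm) stands behind its end when shut.
- pliers: Bystander: pliers with blue handles, 177 mm long, lying on the bench.
- tape_measure: Bystander: yellow tape measure, 33 x 81 x 64 mm.
- carton: Bystander: small white carton, 55 x 90 x 40 mm.

How it is judged:
By the outcome, as a careful person would: the job done as asked, in the order asked, and still so for the second after the job is handed in, with the robot touching nothing.
It also fails if it takes over 72 s, if anything falls off the work surface, if the arm or the gripper's body presses on something with over 40 N, if the wrist force passes 120 N, or if a joint passes its speed limit or range.

## Robot

A 6-joint arm with a two-finger parallel gripper is mounted at the origin on a cart in front of the work surface, level with it; the furniture and walls round the work are solid. World frame = base frame: x ahead of the robot, y to its left, z up, the work surface at z = 0. Lengths are in mm, angles in rad, forces in N, time in s.
With the tool pointing down it reaches from about 275 to 1000 mm from the base axis. Payload 8.4 kg.
Tool frame: the origin (TCP) lies on the centre line of the jaws, within the pads' length; the fingertips stand 25 mm ahead of it and the grasp point (between the pads) lies 6 mm ahead of it; z points along the fingers, y is the line along which they close (so a half turn about z gives the same grasp; the last joint's range is limited). The gripper opens to 85 mm and grips with 20 to 120 N. Pads are 22 mm wide; open, the fingers measure 114 mm over their backs; the gripper's body (76 mm by 85 mm) begins 54 mm behind the grasp point. The pads swing forward as they close: fully open they stand 13 mm farther back than shut.
Start: joints at [1.348, 0.353, 1.633, -0, 1.155, -0.002], TCP at [136.88, 609.83, 256.281] pointing down, gripper open.
Joint ranges: [-2.63, 2.63], [-0.92, 2.1], [0.06, 2.66], [-1.3, 4.44], [0, 2.69], [-3.02, 3.02]. Speed limits (rad/s): [2.22, 2.22, 2.79, 3.14, 3.14, 3.14].

## Interface

Orientations are given as [roll, pitch, yaw] about the fixed x, y, z axes, in that order (R = Rz(yaw) Ry(pitch) Rx(roll)).
In Python, from rig import r gives the robot as it stands.
- The arm moves only by the shell command python3 -m jog 'ROWS' [FORCE]. ROWS is JSON, a list of rows, each a list of 3 entries, a list of its own where there are three numbers: the turn, a rotation vector about the tool's x, y, z in rad, then the shift along the tool's x, y, z in m, then the opening, from -1 (shut) to 1 (fully open). In form: [[[rx, ry, rz], [x, y, z], gripper], ...]. A call has 1 to 12 rows; each row shifts and turns the commanded pose from where the row before left it, along the tool's axes as they then stand; what a row does not reach is not made up. A row lasts 1/10 s, in which the tool goes at most 50 mm and 8.59 degrees, less where a joint would pass 70% of its speed; a pose out of reach is approached as far as the arm can. A call with a gripper value outside its range is refused whole. The fingers move at their own pace and stop on an object; FORCE is the grip in N (left out, the last holds). Time passes only in rows, so rows that do not move let the fingers close. It gives the time, the measured TCP pose, the force, the opening and the grip force at its end, in the units of the state.
- r.sense(): the state, without advancing time (a new reading comes with each control period).
- r.grab_frame(name): name is "scene" or "top" or "wrist"; returns the picture (480x640x3 uint8, red, green, blue); there is no depth.
- r.camera_params(name): a dict with "fx", "fy", "cx", "cy" (pixels), "rvec" (rotation vector, rad) and "tvec" (3), from world to camera coordinates, as OpenCV has them; the wrist camera has in their place "hand_eye" (4x4, takes a point from camera to tool coordinates, whose origin is the TCP and whose axes are the flange's). Camera axes: x right, y down, z forward; pixel columns grow to the right and rows downward; lengths in mm; the calibration is good to about 2 mm. A picture is of the moment at which its call begins: read the wrist's pose just before it. camera_params takes no time and is no camera call.
- r.sign_off(): hands the job in; it is judged then, once.
The state is a dict: "clock": time; "qpos": joint angles; "qvel": joint speeds; "joint_efforts": joint torques, N m; "eef_pos": TCP position; "tcp_rot": TCP orientation; "contact_force": force on the tool from outside, world axes, zero at the start; "wrist_torque": the same for the moment, N m; "opening": opening from 0.0 (shut) to 1.0 (fully open); "grasp_force": force on a finger pad.
Only numpy, scipy, OpenCV 4.12 (cv2) and the standard library are available. Lean on these libraries where they do the work, as an engineer would, in place of code of your own. Each camera call takes 0.05 s, during which the arm holds its last target. There are 200 camera calls.

## Working session

There is one attempt and no reset: what is moved stays moved. The work goes in short steps, Python scripts to look and compute and a shell command to move; the robot and the scene stay as the last step left them, time stands still between calls to the robot, and variables do not carry over. Pictures are saved under pics/ and viewed, at most 10 in all, crops included, and the job is handed in when it is done.

```bash
ls; mkdir -p pics
python3 - <<'E'
from rig import r
import cv2,json
print(r.sense())
for n in("scene","top"):
    cv2.imwrite(f"pics/{n}0.png",r.grab_frame(n)[:,:,::-1]); print(n,r.camera_params(n))
print(r.camera_params("wrist"))
E
```

```text
pics
{'clock': 0.0, 'qpos': array([ 1.34759008e+00,  3.53684016e-01,  1.63414914e+00, -3.16187684e-05,
        1.15522025e+00, -2.41090312e-03]), 'qvel': array([ 0.00247472,  0.00139465,  0.0006458 ,  0.00063035,  0.00194256,
       -0.00025065]), 'joint_efforts': array([-9.99730109e-04, -6.05253053e+01, -3.42064512e+01, -1.10163535e-04,
        9.21862229e-03, -1.92454615e-05]), 'eef_pos': array([136.79284384, 609.37722992, 255.53284829]), 'tcp_rot': array([-3.14013184e+00,  2.53870148e-05,  2.92081012e+00]), 'contact_force': array([-0.11776236, -0.04851004, -0.37374629]), 'wrist_torque': array([ 0.05234437,  0.03419585, -0.01161988]), 'grasp_force': 0.0, 'opening': 0.9975183875269672}
scene {'fx': 489.44931968246635, 'fy': 489.44931968246635, 'cx': 314.8329804947394, 'cy': 233.17266597493662, 'rvec': array([ 2.10203982, -0.74344006,  0.36978914]), 'tvec': array([-479.09069251,  223.05898883,  978.82705385])}
top {'fx': 600.5401320946295, 'fy': 600.5401320946295, 'cx': 317.7916597384542, 'cy': 227.47381005442645, 'rvec': array([ 2.17303763, -2.13385555,  0.17054353]), 'tvec': array([ -98.77626347,  530.84352296, 1666.92508599])}
{'fx': 416.671987940871, 'fy': 416.671987940871, 'cx': 315.23586416897956, 'cy': 238.9734196240469, 'hand_eye': array([[-9.50536997e-04, -9.58409719e-01, -2.85394300e-01,
         7.25475468e+01],
       [ 9.99999508e-01, -9.92238600e-04,  1.52276627e-06,
         1.59211419e-01],
       [-2.84638675e-04, -2.85394158e-01,  9.58410191e-01,
        -1.17869056e+02],
       [ 0.00000000e+00,  0.00000000e+00,  0.00000000e+00,
         1.00000000e+00]])}
```

View pics/scene0.png

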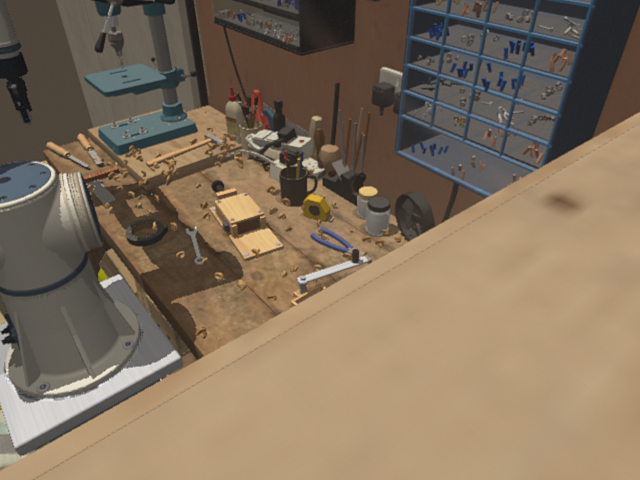

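View pics/top0.png

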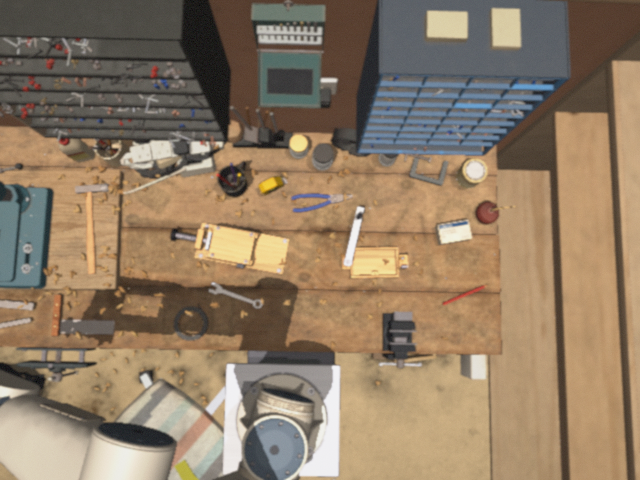

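The top view shows the jig with knob at (176,235) and base's right end at about (284,255). The tray is at about (375,262), hinge (349,264), bar tip (359,208), and grip post (360,216). The pliers, tape and carton lie further up. The scene camera is mostly blocked by a beam.

```bash
cat > h.py <<'E'
import numpy as np,cv2
from scipy.spatial.transform import Rotation as Ro
from rig import r
def pose(s=None):
    s=s or r.sense(); T=np.eye(4); T[:3,:3]=Ro.from_euler('xyz',s['tcp_rot']).as_matrix(); T[:3,3]=s['eef_pos']; return T
def cam(n,T=None):
    c=r.camera_params(n); K=np.array([[c['fx'],0,c['cx']],[0,c['fy'],c['cy']],[0,0,1]])
    if n=='wrist': M=T@c['hand_eye']      # cam->world
    else:
        M=np.eye(4); R=Ro.from_rotvec(c['rvec']).as_matrix(); M[:3,:3]=R.T; M[:3,3]=-R.T@c['tvec']
    return K,M
def ray(n,px,T=None):
    K,M=cam(n,T); d=M[:3,:3]@np.linalg.solve(K,[px[0],px[1],1]); return M[:3,3],d/np.linalg.norm(d)
def atz(n,px,z,T=None):
    o,d=ray(n,px,T); return o+d*(z-o[2])/d[2]
def proj(n,P,T=None):
    K,M=cam(n,T); p=np.linalg.inv(M)@np.r_[P,1]; p=K@p[:3]; return p[:2]/p[2]
def tri(rays):
    A=0;b=0
    for o,d in rays: Q=np.eye(3)-np.outer(d,d); A=A+Q; b=b+Q@o
    X=np.linalg.solve(A,b); return X,[np.linalg.norm(np.cross(X-o,d)) for o,d in rays]
def rel(P,yaw):
    """rotvec & shift in tool axes for target TCP pos P with tool down, tool yaw (roll=pi)"""
    T=pose(); R=Ro.from_euler('xyz',[np.pi,0,yaw]).as_matrix()
    return Ro.from_matrix(T[:3,:3].T@R).as_rotvec(), T[:3,:3].T@(np.array(P)-T[:3,3])/1000
def shot(name):
    T=pose(); im=r.grab_frame('wrist')[:,:,::-1]; cv2.imwrite(f'pics/{name}.png',im); np.save(f'pics/{name}.npy',T); return T
np.set_printoptions(precision=4,suppress=True)
E
python3 - <<'E'
from h import *
for n,px,z in [('knob',(173,234),28),('jigend',(286,256),10),('bridge c',(228,245),55),('hinge',(349,264),48),('post',(360,216),83),('bartip',(361,207),48),('tray c',(375,262),20),('catch',(404,260),27),('carton',(455,231),40)]: print(n,atz('top',px,z))
E
```

```text
knob [507.4253 322.1319  28.    ]
jigend [452.3524   0.2492  10.    ]
bridge c [475.8849 161.2251  55.    ]
hinge [ 429.5021 -178.2171   48.    ]
post [ 560.6313 -205.1797   83.    ]
bartip [ 592.4085 -210.792    48.    ]
tray c [ 438.9373 -254.2578   20.    ]
catch [ 445.5434 -336.0901   27.    ]
carton [ 529.8108 -479.8238   40.    ]
```

Run:
```python
from h import *
print(rel([480,215,256],1.40))
```

```text
(array([-0.001 ,  0.0009,  1.5208]), array([-0.4213, -0.3097,  0.    ]))
```

```bash
python3 -m jog '[[[0,0,0],[-0.035,-0.026,0],-1],[[0,0,0],[-0.035,-0.026,0],-1],[[0,0,0],[-0.035,-0.026,0],-1],[[0,0,0],[-0.035,-0.026,0],-1],[[0,0,0],[-0.035,-0.026,0],-1],[[0,0,0],[-0.035,-0.026,0],-1],[[0,0,0],[-0.035,-0.026,0],-1],[[0,0,0],[-0.035,-0.026,0],-1],[[0,0,0],[-0.035,-0.026,0],-1],[[0,0,0],[-0.035,-0.026,0],-1],[[0,0,0],[-0.035,-0.026,0],-1],[[0,0,0],[-0.035,-0.026,0],-1]]'; python3 -m jog '[[[0,0,0.149],[0,0,0],-1],[[0,0,0.149],[0,0,0],-1],[[0,0,0.149],[0,0,0],-1],[[0,0,0.149],[0,0,0],-1],[[0,0,0.149],[0,0,0],-1],[[0,0,0.149],[0,0,0],-1],[[0,0,0.149],[0,0,0],-1],[[0,0,0.149],[0,0,0],-1],[[0,0,0.149],[0,0,0],-1],[[0,0,0.149],[0,0,0],-1],[[0,0,0],[0,0,0],-1],[[0,0,0],[0,0,0],-1]]'; python3 -c "
from h import *
print(shot('w1'))"
```

```text
clock: 1.3
eef_pos: [479.1, 211.8, 256.1]
tcp_rot: [-3.141, -0.0, 2.921]
contact_force: [-0.2, 0.7, 0.7]
opening: 0.001
grasp_force: 0.0
clock: 2.5
eef_pos: [478.2, 213.4, 256.1]
tcp_rot: [-3.141, 0.0, 1.435]
contact_force: [-0.3, -0.3, 0.2]
opening: -0.0
grasp_force: 0.0
[[  0.1351   0.9908  -0.0004 478.2164]
 [  0.9908  -0.1351  -0.0002 213.3735]
 [ -0.0002  -0.0003  -1.     256.0997]
 [  0.       0.       0.       1.    ]]
```

View pics/w1.png

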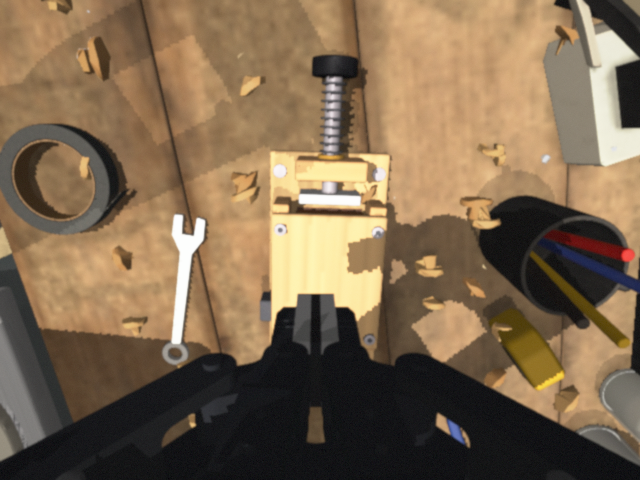

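The wrist view shows the knob at (312–357, 56–77) and the base plate's +y corners at (272,152) and (389,155). Bridge screws are at (281,229), (378,233) and (369,339). The fingers cover the mouth.

Run:
```python
from h import *
T=np.load('pics/w1.npy')
a=atz('wrist',(272,152),10,T);b=atz('wrist',(389,155),10,T)
print('base +y corners',a,b,np.linalg.norm(a-b),'mid',(a+b)/2,'yaw',np.arctan2((b-a)[1],(b-a)[0]))
for n,p,z in[('s1',(281,229),57),('s2',(378,233),57),('s3',(369,339),57)]: print(n,atz('wrist',p,z,T))
s1,s2,s3=[atz('wrist',p,57,T) for p in[(281,229),(378,233),(369,339)]]
print('yaw s2-s3',np.arctan2(-(s2-s3)[0],(s2-s3)[1]),'s1s2',np.arctan2(*(s2-s1)[[1,0]]))
for p,z in[((312,57),28),((357,57),28),((334.5,57),46),((334.5,57),28)]: print('knob',atz('wrist',p,z,T))
print('tri knob rear-top', tri([ray('wrist',(334.5,62),T),ray('top',(173,234))]))
# predicted jig from base mid+yaw
```

```text
base +y corners [447.1656 260.3521  10.    ] [546.4036 244.1704  10.    ] 100.54861124777126 mid [496.7846 252.2613  10.    ] yaw -0.16163713290528664
s1 [449.6329 203.8187  57.    ]
s2 [525.0572 190.1633  57.    ]
s3 [508.639   97.4047  57.    ]
yaw s2-s3 -0.17518479989135072 s1s2 -0.17910791294621406
knob [491.4071 328.0135  28.    ]
knob [525.5828 323.319   28.    ]
knob [507.439  323.5763  46.    ]
knob [508.4952 325.6662  28.    ]
tri knob rear-top (array([507.9571, 322.5235,  25.6916]), [np.float64(0.27096433474698867), np.float64(0.27096433474700815)])
```

Run:
```python
from h import *
print(rel([515.6,359.7,150],1.398), r.sense()['contact_force'])
```

```text
(array([-0.0003,  0.0002,  0.037 ]), array([0.1501, 0.0172, 0.1061])) [-0.0274 -0.7809 -0.7045]
```

```bash
python3 -m jog '[[[0,0,0],[0.025,0.003,0.01],-1],[[0,0,0],[0.025,0.003,0.02],-1],[[0,0,0],[0.025,0.003,0.02],-1],[[0,0,0],[0.025,0.003,0.02],-1],[[0,0,0],[0.025,0.003,0.02],-1],[[0,0,0],[0.025,0.002,0.016],-1],[[0,0,0.037],[0,0,0],-1],[[0,0,0],[0,0,0],-1]]'; python3 -c "
from h import *
print(shot('w2')); P=np.array([515.6,359.7,40]); print(rel(P,1.398))
for n,q in [('knobface',(509.4,324.2,28)),('knob top',(509.4,324.2,46))]: print(n,proj('wrist',np.array(q),pose()))"
```

```text
clock: 3.35
eef_pos: [515.7, 360.0, 149.3]
tcp_rot: [-3.14, 0.001, 1.397]
contact_force: [-0.1, -0.7, 0.2]
opening: 0.0
grasp_force: 0.0
[[  0.173    0.9849  -0.0013 515.7337]
 [  0.9849  -0.173   -0.0009 359.9635]
 [ -0.0011  -0.0011  -1.     149.2853]
 [  0.       0.       0.       1.    ]]
(array([-0.0005,  0.0006, -0.001 ]), array([ 0.0001, -0.0003,  0.1099]))
knobface [314.8608 296.2531]
knob top [314.8182 309.1084]
```

View pics/w2.png

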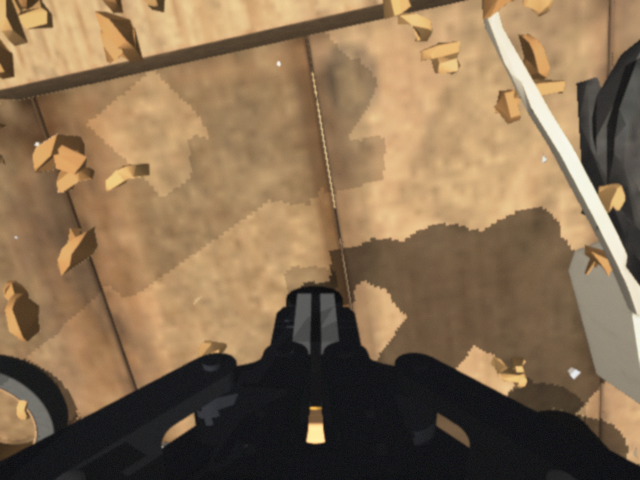

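The knob shows as a dark arc at (287–345, 287), just beyond the fingertips and centred laterally. That agrees with the prediction, so I'm descending behind it.

```bash
python3 -m jog '[[[0,0,0],[0,0,0.022],-1],[[0,0,0],[0,0,0.022],-1],[[0,0,0],[0,0,0.022],-1],[[0,0,0],[0,0,0.022],-1],[[0,0,0],[0,0,0.021],-1],[[0,0,0],[0,0,0],-1],[[0,0,0],[-0.008,0,0],-1],[[0,0,0],[-0.006,0,0],-1],[[0,0,0],[-0.004,0,0],-1],[[0,0,0],[0,0,0],-1]]'; python3 -m jog '[[[0,0,0],[-0.003,0,0],-1],[[0,0,0],[-0.003,0,0],-1],[[0,0,0],[-0.003,0,0],-1],[[0,0,0],[-0.003,0,0],-1],[[0,0,0],[-0.003,0,0],-1],[[0,0,0],[0,0,0],-1]]'
```

```text
clock: 4.4
eef_pos: [513.2, 341.3, 42.3]
tcp_rot: [3.141, -0.001, 1.393]
contact_force: [0.4, 0.1, -0.3]
opening: 0.002
grasp_force: 0.0
clock: 5.0
eef_pos: [510.4, 326.9, 41.4]
tcp_rot: [3.141, -0.0, 1.394]
contact_force: [1.5, 1.7, 0.9]
opening: -0.0
grasp_force: 0.9
```

```bash
python3 -m jog '[[[0,0,0],[-0.004,0,0],-1],[[0,0,0],[-0.004,0,0],-1],[[0,0,0],[-0.004,0,0],-1],[[0,0,0],[-0.004,0,0],-1],[[0,0,0],[-0.004,0,0],-1],[[0,0,0],[-0.004,0,0],-1],[[0,0,0],[-0.004,0,0],-1],[[0,0,0],[-0.004,0,0],-1],[[0,0,0],[-0.004,0,0],-1],[[0,0,0],[-0.004,0,0],-1],[[0,0,0],[0,0,0],-1]]'; python3 -m jog '[[[0,0,0],[-0.003,0,0],-1],[[0,0,0],[-0.003,0,0],-1],[[0,0,0],[-0.002,0,0],-1],[[0,0,0],[-0.002,0,0],-1],[[0,0,0],[0,0,0],-1]]'
```

```text
clock: 6.1
eef_pos: [503.7, 287.8, 41.4]
tcp_rot: [3.141, -0.001, 1.394]
contact_force: [1.3, 2.8, -0.7]
opening: 0.001
grasp_force: 2.1
clock: 6.6
eef_pos: [502.2, 278.3, 41.4]
tcp_rot: [3.14, -0.001, 1.394]
contact_force: [1.9, 5.1, -0.8]
opening: 0.0
grasp_force: 2.8
```

```bash
for i in 1; do python3 -m jog '[[[0,0,0],[-0.002,0,0],-1],[[0,0,0],[0,0,0],-1]]'; python3 -m jog '[[[0,0,0],[-0.002,0,0],-1],[[0,0,0],[0,0,0],-1]]';python3 -m jog '[[[0,0,0],[-0.002,0,0],-1],[[0,0,0],[0,0,0],-1]]';done
```

```text
clock: 6.8
eef_pos: [501.9, 276.6, 41.5]
tcp_rot: [3.14, -0.002, 1.394]
contact_force: [1.5, 7.0, -1.6]
opening: 0.001
grasp_force: 3.3
clock: 7.0
eef_pos: [501.9, 276.3, 41.6]
tcp_rot: [3.14, -0.005, 1.393]
contact_force: [0.6, 17.1, -4.4]
opening: -0.002
grasp_force: 8.3
clock: 7.2
eef_pos: [501.9, 276.1, 41.7]
tcp_rot: [3.139, -0.007, 1.392]
contact_force: [-0.1, 27.6, -9.2]
opening: 0.004
grasp_force: 13.2
```

```bash
python3 -m jog '[[[0,0,0],[0.01,0,0],-1],[[0,0,0],[0.015,0,0],-1],[[0,0,0],[0.015,0,0],-1],[[0,0,0],[0.02,0,0],-1],[[0,0,0],[0.02,0,0],-1],[[0,0,0],[0.015,0,0],-1],[[0,0,0],[0,0,-0.03],-1],[[0,0,0],[0,0,-0.04],-1],[[0,0,0],[0,0,-0.04],-1],[[0,0,0],[0,0,-0.04],-1],[[0,0,0],[0,0,0],-1]]'; python3 -c "
from h import *
P=np.array([478.4,146.9,0])-84*np.array([.172,.985,0])+[0,0,200]; print(P,rel(P,1.398))"
```

```text
clock: 8.3
eef_pos: [519.4, 367.2, 197.0]
tcp_rot: [3.136, -0.005, 1.394]
contact_force: [0.0, -0.1, -0.1]
opening: -0.001
grasp_force: 0.0
[463.952  64.16  200.   ] (array([ 0.0058, -0.0053, -0.0041]), array([-0.3081, -0.0013, -0.0046]))
```

```bash
python3 -m jog '[[[0.006,-0.005,-0.004],[-0.03,0,-0.005],0.9],[[0,0,0],[-0.04,0,0],0.9],[[0,0,0],[-0.04,0,0],0.9],[[0,0,0],[-0.04,0,0],0.9],[[0,0,0],[-0.04,0,0],0.9],[[0,0,0],[-0.04,0,0],0.9],[[0,0,0],[-0.04,0,0],0.9],[[0,0,0],[-0.038,0,0],0.9],[[0,0,0],[0,0,0],0.9],[[0,0,0],[0,0,0],0.9]]'; python3 -c "
from h import *
shot('w3')";python3 -m jog '[[[0,0,0],[-0.04,0,0],0.9],[[0,0,0],[-0.03,0,0],0.9],[[0,0,0],[0,0,0],0.9],[[0,0,0],[0,0,0],0.9]]'; python3 -c "
from h import *
shot('w4')
a=cv2.imread('pics/w3.png');b=cv2.imread('pics/w4.png')
c=np.hstack([a[100:,120:520],b[100:,120:520]]);cv2.imwrite('pics/w34.png',c);print(c.shape)"
```

```text
clock: 9.3
eef_pos: [463.7, 61.5, 197.3]
tcp_rot: [-3.134, 0.005, 1.396]
contact_force: [0.1, -0.1, -0.6]
opening: 0.949
grasp_force: 0.0
clock: 9.75
eef_pos: [452.3, -6.2, 197.9]
tcp_rot: [-3.135, 0.005, 1.397]
contact_force: [-0.4, -0.2, -0.3]
opening: 0.955
grasp_force: 0.0
(380, 800, 3)
```

View pics/w34.png

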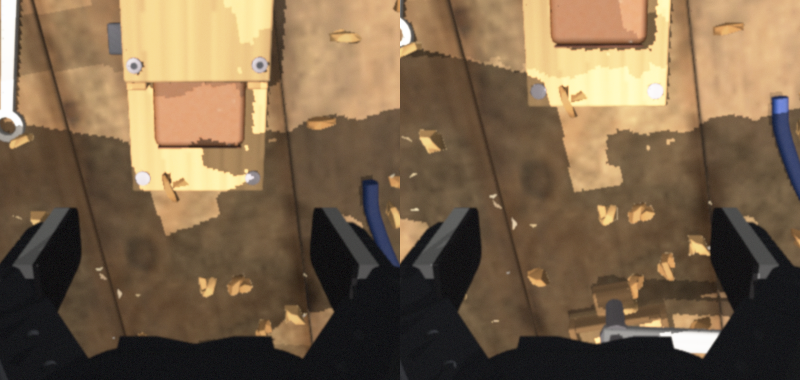

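Left (w3) shows the block sticking out of the mouth, with its front-top edge at full-frame (277–362, 240) and the base-plate end at (253–383, 290). Right (w4) shows the same edge at (271–367, 142) and the base end at (247–388, 206). The keeper and hinge post are at the bottom.

Run:
```python
from h import *
A=np.load('pics/w3.npy');B=np.load('pics/w4.npy')
o=np.array([478.4,146.9,0]);c,s=np.cos(-.173),np.sin(-.173);R=np.array([[c,-s,0],[s,c,0],[0,0,1]])
for n,p,q in[('blk L',(277,242),(271,144)),('blk R',(362,242),(367,144)),('base L',(253,290),(247,206)),('base R',(383,290),(388,206)),]:
    X,e=tri([ray('wrist',p,A),ray('wrist',q,B)]); print(n,X,'jig',R.T@(X-o),e)
print('gap mid', [R.T@(atz('wrist',p,10,T)-o) for p,T in(((318,290),A),((317.5,206),B))])
print('blk mid', [R.T@(atz('wrist',p,45,T)-o) for p,T in(((319.5,241),A),((319,143),B))])
```

```text
blk L [432.0871  51.5726  29.9245] jig [ -29.2121 -101.8766   29.9245] [np.float64(0.7876822127564014), np.float64(0.7876822127564025)]
blk R [493.706   40.7515  29.937 ] jig [  33.3497 -101.9292   29.937 ] [np.float64(0.9177343558571626), np.float64(0.9177343558570494)]
base L [401.8064   8.8013   7.2451] jig [ -51.6782 -149.2219    7.2451] [np.float64(0.4312785327435089), np.float64(0.43127853274346545)]
base R [505.4797  -9.2616   7.3907] jig [  53.5569 -149.1691    7.3907] [np.float64(0.6890061892565584), np.float64(0.6890061892566145)]
gap mid [array([   0.8872, -147.9584,   10.    ]), array([   1.1434, -148.6396,   10.    ])]
blk mid [array([  1.9869, -96.453 ,  45.    ]), array([   2.1208, -100.2572,   45.    ])]
```

Run:
```python
from h import *
P=np.array([478.4,146.9,0])+1.5*np.array([.985,-.172,0])-84*np.array([.172,.985,0])+[0,0,100]; print(P,rel(P,1.398))
```

```text
[465.4295  63.902  100.    ] (array([-0.0062,  0.0047,  0.0003]), array([0.0714, 0.0015, 0.0976]))
```

```bash
python3 -m jog '[[[-0.006,0.005,0],[0.025,0.001,0.015],1],[[0,0,0],[0.025,0,0.025],1],[[0,0,0],[0.021,0,0.025],1],[[0,0,0],[0,0,0.03],1],[[0,0,0],[0,0,0],1],[[0,0,0],[0,0,0],1]]'; python3 -c "
from h import *
P=np.array([465.4,63.9,40]);print(rel(P,1.398))"
```

```text
clock: 10.4
eef_pos: [464.8, 63.7, 102.9]
tcp_rot: [-3.14, 0.0, 1.399]
contact_force: [0.3, 0.2, 0.7]
opening: 1.002
grasp_force: 0.0
(array([-0.0016,  0.0005,  0.0012]), array([0.0003, 0.0006, 0.0629]))
```

```bash
python3 -m jog '[[[0,0,0],[0,0,0.02],1],[[0,0,0],[0,0.001,0.02],1],[[0,0,0],[0,0,0.015],1],[[0,0,0],[0,0,0.008],1],[[0,0,0],[0,0,0],1]]';python3 -m jog '[[[0,0,0],[0,0,0],-0.2],[[0,0,0],[0,0,0],-0.2],[[0,0,0],[0,0,0],-0.2],[[0,0,0],[0,0,0],-0.2],[[0,0,0],[0,0,0],-0.2],[[0,0,0],[0,0,0],-0.2]]' 40
```

```text
clock: 10.9
eef_pos: [466.4, 62.7, 40.2]
tcp_rot: [3.141, -0.0, 1.398]
contact_force: [0.3, 0.0, -0.3]
opening: 0.993
grasp_force: 0.0
clock: 11.5
eef_pos: [465.5, 62.7, 40.8]
tcp_rot: [-3.141, 0.0, 1.398]
contact_force: [-3.6, 0.5, 7.4]
opening: 0.717
grasp_force: 42.9
```

```bash
python3 -m jog '[[[0,0,0],[-0.006,0,0],-0.2],[[0,0,0],[-0.01,0,0],-0.2],[[0,0,0],[-0.012,0,0],-0.2],[[0,0,0],[-0.012,0,0],-0.2],[[0,0,0],[-0.012,0,0],-0.2],[[0,0,0],[-0.012,0,0],-0.2],[[0,0,0],[-0.01,0,0],-0.2],[[0,0,0],[-0.008,0,0],-0.2],[[0,0,0],[0,0,0],-0.2],[[0,0,0],[0,0,0],-0.2]]'; python3 -m jog '[[[0,0,0],[0,0,0],1],[[0,0,0],[0,0,0],1],[[0,0,0],[0,0,0],1],[[0,0,0],[0,0,0],1],[[0,0,0],[0,0,-0.006],1],[[0,0,0],[0.02,0,0],1],[[0,0,0],[0.016,0,0],1],[[0,0,0],[0,0,0],1]]'; python3 -c "
from h import *
shot('w5');P=np.array([478.4,146.9,0])+1.5*np.array([.985,-.172,0])-129*np.array([.172,.985,0])+[0,0,46]; print(P,rel(P,1.398))"
```

```text
clock: 12.5
eef_pos: [452.8, -19.0, 40.8]
tcp_rot: [3.14, 0.0, 1.398]
contact_force: [-1.2, -4.2, 10.4]
opening: 0.717
grasp_force: 43.6
clock: 13.3
eef_pos: [458.7, 18.5, 46.3]
tcp_rot: [3.141, -0.0, 1.399]
contact_force: [-0.8, -1.1, 1.0]
opening: 0.999
grasp_force: 0.0
[457.6895  19.577   46.    ] (array([ 0.0004, -0.    ,  0.0014]), array([ 0.0016, -0.001 ,  0.0002]))
```

View pics/w5.png

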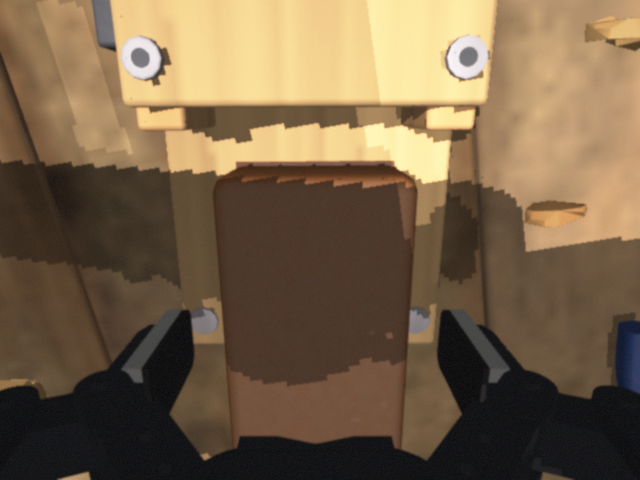

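The block is fully out and lying flat on the outfeed table. Its rear-top edge is at (215–416, 180), the mouth is at row 105, and the block sits centred between the open fingers.

Run:
```python
from h import *
T=np.load('pics/w5.npy');o=np.array([478.4,146.9,0]);c,s=np.cos(-.173),np.sin(-.173);R=np.array([[c,-s,0],[s,c,0],[0,0,1]])
for p in[(215,183),(416,183)]:
    print([R.T@(atz('wrist',p,z,T)-o) for z in(46,41)])
print(R.T@(T[:3,3]-o))
```

```text
[array([-25.8015, -75.6106,  46.    ]), array([-27.0037, -76.3937,  41.    ])]
[array([ 31.401 , -75.5929,  46.    ]), array([ 32.6184, -76.3753,  41.    ])]
[   2.7161 -129.8486   46.3124]
```

```bash
python3 -m jog '[[[0,0,0],[0,0,0],-0.2],[[0,0,0],[0,0,0],-0.2],[[0,0,0],[0,0,0],-0.2],[[0,0,0],[0,0,0],-0.2],[[0,0,0],[0,0,0],-0.2],[[0,0,0],[0,0,0],-0.2]]' 45;python3 -m jog '[[[0,0,0],[0,0,-0.01],-0.2],[[0,0,0],[0,0,-0.02],-0.2],[[0,0,0],[0,0,-0.03],-0.2],[[0,0,0],[0,0,-0.04],-0.2],[[0,0,0],[0,0,-0.04],-0.2],[[0,0,0],[0,0,-0.03],-0.2],[[0,0,0],[0,0,0],-0.2]]'; python3 -c "
from h import *
for y in (1.67,): print(rel([438,-190,216],y))"
```

```text
clock: 13.95
eef_pos: [458.1, 16.9, 46.2]
tcp_rot: [-3.141, -0.0, 1.397]
contact_force: [-1.1, 1.7, 5.3]
opening: 0.718
grasp_force: 48.6
clock: 14.65
eef_pos: [460.3, 17.1, 220.4]
tcp_rot: [3.134, -0.001, 1.397]
contact_force: [0.6, 0.7, -1.2]
opening: 0.709
grasp_force: 49.5
(array([ 0.0075, -0.0005, -0.2727]), array([-0.2078,  0.0137,  0.0042]))
```

```bash
python3 -m jog '[[[0,0,-0.136],[0,0,0],-0.2],[[0,0,-0.136],[0,0,0],-0.2],[[0,0,0],[0,0,0],-0.2]]'; python3 -c "
from h import *
print(rel([425,-310,220],1.67))"
```

```text
clock: 14.95
eef_pos: [457.5, 17.1, 215.4]
tcp_rot: [-3.14, -0.0, 1.671]
contact_force: [0.9, -0.4, -0.7]
opening: 0.717
grasp_force: 49.4
(array([-0.0012, -0.    ,  0.0015]), array([-0.3222, -0.0652, -0.0046]))
```

```bash
python3 -m jog '[[[0,0,0],[-0.032,-0.0065,0],-0.2],[[0,0,0],[-0.04,-0.008,0],-0.2],[[0,0,0],[-0.04,-0.008,0],-0.2],[[0,0,0],[-0.04,-0.008,0],-0.2],[[0,0,0],[-0.04,-0.008,0],-0.2],[[0,0,0],[-0.04,-0.008,0],-0.2],[[0,0,0],[-0.04,-0.008,0],-0.2],[[0,0,0],[-0.03,-0.006,0],-0.2],[[0,0,0],[-0.02,-0.005,0],-0.2],[[0,0,0],[0,0,0],-0.2],[[0,0,0],[0,0,0],-0.2]]'; python3 -c "
from h import *
shot('w6')"; python3 -m jog '[[[0,0,0],[-0.03,0,0],-0.2],[[0,0,0],[-0.03,0,0],-0.2],[[0,0,0],[0,0,0],-0.2],[[0,0,0],[0,0,0],-0.2]]'; python3 -c "
from h import *
shot('w7')
a=cv2.imread('pics/w6.png');b=cv2.imread('pics/w7.png')
c=np.hstack([a[:,140:540],b[:,140:540]]);cv2.imwrite('pics/w67.png',c)"
```

```text
clock: 16.05
eef_pos: [424.1, -309.3, 215.2]
tcp_rot: [-3.141, -0.001, 1.666]
contact_force: [0.1, 0.7, -1.6]
opening: 0.716
grasp_force: 49.4
clock: 16.5
eef_pos: [430.7, -368.3, 215.5]
tcp_rot: [-3.141, -0.001, 1.669]
contact_force: [0.3, 0.5, -0.6]
opening: 0.719
grasp_force: 49.4
```

View pics/w67.png

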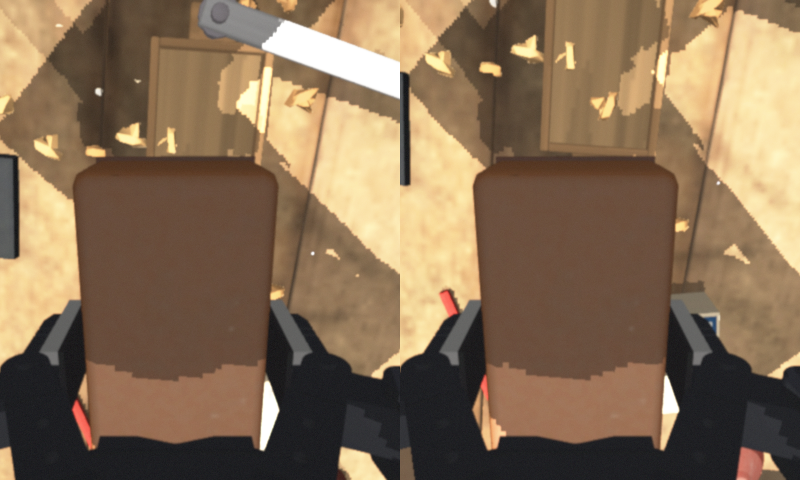

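```bash
python3 -c "
from h import *
a=cv2.imread('pics/w6.png')[0:170,280:430];b=cv2.imread('pics/w7.png')[0:170,270:420]
c=np.hstack([a,b]);c=cv2.resize(c,None,fx=2.66,fy=2.66*1.3,interpolation=cv2.INTER_CUBIC);c=cv2.convertScaleAbs(c,alpha=1.3);print(c.shape);cv2.imwrite('pics/z67.png',c)"
```

```text
(588, 798, 3)
```

View pics/z67.png

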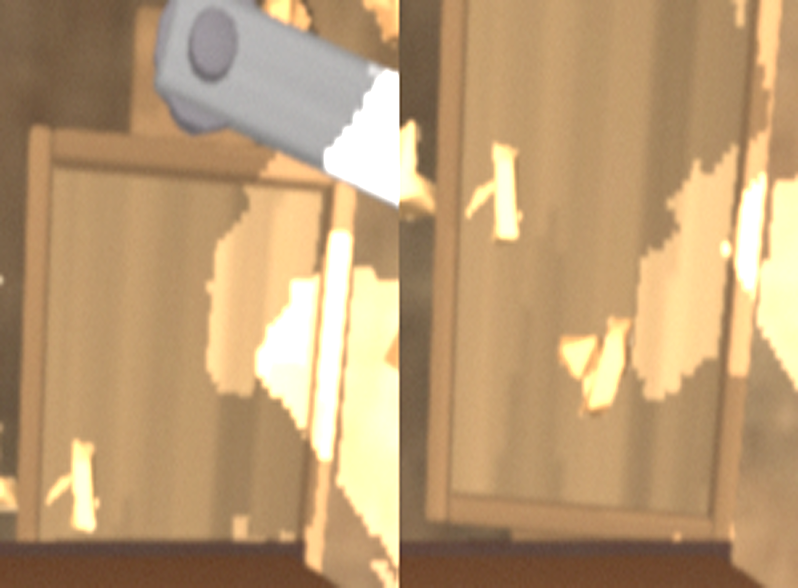

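In the zoom, w6 shows the tray's +y outer-left corner at full-frame (292,37), inner (299,46), and outer-right near (412,53). The hinge pivot is at (360,12). w7 shows the -y inner corners at (290,142) and (388,148), and outer at (281,150) and (394,155).

```bash
cat > tr.py <<'E'
from h import *
from scipy.optimize import least_squares
A=np.load('pics/w6.npy');B=np.load('pics/w7.npy')
obs=[(A,(292,36.7),(-43,68.5)),(A,(298.8,45.7),(-37,62.5)),(A,(412.3,53),(43,68.5)),(B,(289.9,142.2),(-37,-62.5)),(B,(387.7,148),(37,-62.5)),(B,(280.9,150),(-43,-68.5)),(B,(394.4,154.7),(43,-68.5))]
def w(p,l): c,s=np.cos(p[2]),np.sin(p[2]); return np.array([p[0]+c*l[0]-s*l[1],p[1]+s*l[0]+c*l[1],p[3]])
f=lambda p:np.ravel([proj('wrist',w(p,l),T)-np.array(px) for T,px,l in obs])
q=least_squares(f,[438,-254,.1,20],loss='soft_l1'); p=q.x
E
python3 - <<'E'
from tr import *
print(p,f(p).reshape(-1,2))
print('chip',tri([ray('wrist',(308.2,140.2),A),ray('wrist',(309.8,54.9),B)]))
print('hinge meas',atz('wrist',(360.1,11.6),54,A),'model',w(p,(0,78)))
c=[ (438.,-254)]
T=np.load('pics/w7.npy')
for a in[(215+0,183)]: pass
print('rel for xy',rel([p[0],p[1],215],p[2]+np.pi/2))
# block rear-top edge in w7, seen mid col (474-260+677-260)/2 , row 183
K=T; X=atz('wrist',(316.5,183),T[2,3],T); print('blk mid edge tool', np.linalg.inv(T)@np.r_[X,1])
E
```

```text
[ 440.9005 -252.8915    0.0367   11.8945] [[-0.7939  0.576 ]
 [ 0.5314  1.3869]
 [ 0.5399 -8.1025]
 [-0.358  -0.4787]
 [-0.3321 -0.2106]
 [ 0.379  -0.6571]
 [-0.0409  1.6204]]
chip (array([ 414.6669, -255.1448,   10.816 ]), [np.float64(1.0811818316840887), np.float64(1.0811818316841124)])
hinge meas [ 438.475  -174.7665   54.    ] model [ 438.0356 -174.9441   11.8945]
rel for xy (array([-0.0008, -0.0012,  0.0621]), array([0.1133, 0.0216, 0.0006]))
blk mid edge tool [54.2576  0.4834  0.0564  1.    ]
```

Run:
```python
from tr import *
import tr
del tr.obs[2]
tr.obs+= [(B,(286.5,0.5),None)]
L=tr.obs.pop()
for z in(None,20):
    g=(lambda p:f(p)) if z is None else (lambda p:f(np.r_[p[:3],z]))
    q=least_squares(g,[440,-253,.04,15 if z is None else 20]); print(q.x,q.cost,np.abs(g(q.x)).max())
    pp=q.x.copy(); 
    if z: pp[3]=z
    # left outer edge at row 0 in B
    ys=np.linspace(-60,60,121); P=[proj('wrist',w(pp,(-43,y)),B) for y in ys]; i=np.argmin([abs(a[1]) for a in P]); print('edge col at row0',P[i],ys[i],'meas 286.5')
```

```text
[ 440.9141 -252.6192    0.0377   13.1328] 2.6750405355551568 1.3645514863032986
edge col at row0 [286.6132  -0.1581] 32.0 meas 286.5
[ 440.8485 -252.793     0.0361   20.    ] 9.639966253937876 2.53828650933022
edge col at row0 [285.7687   0.6307] 30.0 meas 286.5
```

```bash
python3 -m jog '[[[0,0,0],[0.03,0.006,0],-0.2],[[0,0,0],[0.04,0.008,0],-0.2],[[0,0,0],[0.043,0.008,0],-0.2],[[0,0,0.031],[0,0,0],-0.2],[[0,0,0.031],[0,0,0],-0.2],[[0,0,0],[0,0,0.03],-0.2],[[0,0,0],[0,0,0.03],-0.2],[[0,0,0],[0,0,0.03],-0.2],[[0,0,0],[0,0,0.02],-0.2],[[0,0,0],[0,0,0.01],-0.2],[[0,0,0],[0,0,0],-0.2],[[0,0,0],[0,0,0],-0.2]]'; python3 -c "
from h import *
print(rel([440.9,-252.7,42],1.608)); shot('w8')"
```

```text
clock: 17.75
eef_pos: [441.9, -254.4, 96.6]
tcp_rot: [3.141, 0.0, 1.608]
contact_force: [-0.1, 0.4, -0.7]
opening: 0.715
grasp_force: 49.4
(array([0.0006, 0.0003, 0.0001]), array([ 0.0017, -0.0009,  0.0546]))
```

View pics/w8.png

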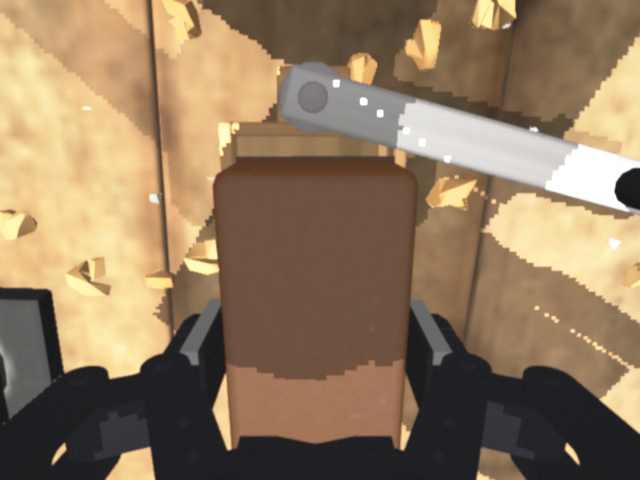

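The block hangs level and aligned over the tray. The hinge pivot is at (313,97), the tray's +y outer-left corner at about (220,123), the outer-right at about (404,124), and the post top at about (632,188).

Run:
```python
from tr import *
T=np.load('pics/w8.npy'); p=np.array([440.9,-252.7,.037,20])
for l in((-43,68.5),(43,68.5)): print(l,proj('wrist',w(p,l),T))
p[3]=53; print('hinge',proj('wrist',w(p,(0,78)),T),w(p,(0,78)))
H=atz('wrist',(313,97),53,T);P=atz('wrist',(634,188),83,T);print('hinge,post',H,P,np.linalg.norm((P-H)[:2]))
d=(P-H)[:2];print('bar ang',np.pi/2+np.arctan2(d[1],d[0])-.037)
```

```text
(-43, 68.5) [217.1483 121.0177]
(43, 68.5) [408.6472 120.8936]
hinge [312.4253  95.2884] [ 438.0147 -174.7534   53.    ]
hinge,post [ 438.246  -175.3399   53.    ] [ 541.3209 -200.1677   83.    ] 106.0229425408779
bar ang 1.297427607365829
```

```bash
python3 -m jog '[[[0,0,0],[0.002,-0.001,0.016],-0.2],[[0,0,0],[0,0,0.016],-0.2],[[0,0,0],[0,0,0.01],-0.2],[[0,0,0],[0,0,0.005],-0.2],[[0,0,0],[0,0,0.003],-0.2],[[0,0,0],[0,0,0],-0.2],[[0,0,0],[0,0,0],-0.2]]'; python3 -m jog '[[[0,0,0],[0,0,0.002],-0.2],[[0,0,0],[0,0,0.002],-0.2],[[0,0,0],[0,0,0],-0.2]]'
```

```text
clock: 18.5
eef_pos: [440.7, -252.8, 46.3]
tcp_rot: [3.141, 0.0, 1.608]
contact_force: [-0.1, 0.3, -0.0]
opening: 0.721
grasp_force: 49.4
clock: 18.8
eef_pos: [440.6, -252.8, 42.2]
tcp_rot: [3.141, 0.0, 1.608]
contact_force: [-0.9, 0.5, 3.6]
opening: 0.713
grasp_force: 50.0
```

```bash
python3 -m jog '[[[0,0,0],[0,0,0],0.8],[[0,0,0],[0,0,0],0.95],[[0,0,0],[0,0,0],0.95],[[0,0,0],[0,0,0],0.95],[[0,0,0],[0,0,-0.01],0.95],[[0,0,0],[0,0,-0.03],0.95],[[0,0,0],[0,0,-0.04],0.95],[[0,0,0],[0,0,-0.04],0.95],[[0,0,0],[0,0,-0.03],0.95],[[0,0,0],[0,0,0],0.95]]'; python3 -c "
from h import *
shot('w9');s=r.sense();print(s['eef_pos'],s['contact_force'])"
```

```text
clock: 19.8
eef_pos: [442.6, -253.9, 196.8]
tcp_rot: [3.135, 0.004, 1.608]
contact_force: [0.3, -0.8, -0.7]
opening: 0.974
grasp_force: 0.0
[ 441.5236 -253.2839  194.552 ] [ 0.5198  0.029  -0.7664]
```

View pics/w9.png

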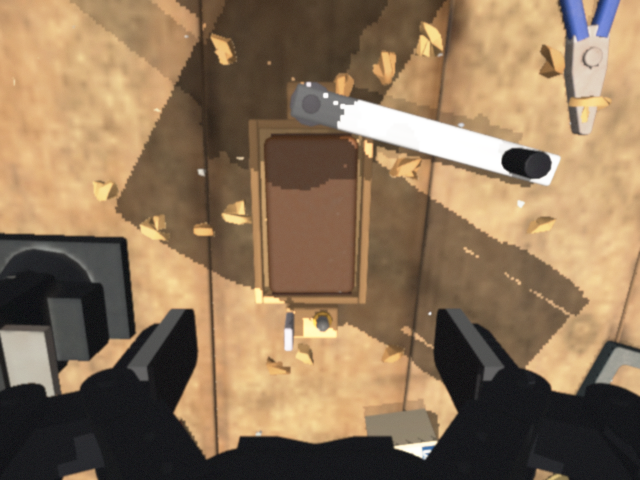

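The block lies flat and centred in the pocket, spanning (265–358, 133–295) inside the walls (250–370, 121–303). The keeper post top is at (537,163), its foot near (520,162), the hinge at (311,103), and the pliers are upper right.

Run:
```python
from tr import *
T=np.load('pics/w9.npy'); H=np.array([438.0,-175.0])
print('hinge',atz('wrist',(311,103),53,T)); P=atz('wrist',(537,163),83,T); print('post',P)
for px in [(265,133),(358,133),(265,295),(355,295)]: print('blk',atz('wrist',px,42,T))
d=P[:2]-H; a=np.arctan2(d[1],d[0])+np.pi/2-.037; print(np.linalg.norm(d),a)
psi=a+.037; X=np.array([np.cos(psi),np.sin(psi)]);Y=np.array([np.sin(psi),-np.cos(psi)])
tgt=H+130*Y+42*X; print('psi',psi,'tgt',tgt,rel([*tgt,150],psi))
```

```text
hinge [ 438.2279 -174.99     53.    ]
post [ 563.9872 -202.5951   83.    ]
blk [ 409.6595 -193.8695   42.    ]
blk [ 468.5899 -191.7612   42.    ]
blk [ 409.7973 -305.6954   42.    ]
blk [ 473.8115 -303.5833   42.    ]
128.9739255834226 1.3181706039139927
psi 1.3551706039139926 tgt [ 573.9758 -161.7872] (array([0.0045, 0.0021, 0.2526]), array([0.0866, 0.1356, 0.0449]))
```

```bash
python3 -m jog '[[[0,0,0],[0.015,0.023,0],-1],[[0,0,0],[0.018,0.028,0],-1],[[0,0,0],[0.018,0.028,0],-1],[[0,0,0],[0.018,0.028,0],-1],[[0,0,0],[0.018,0.029,0.015],-1],[[0,0,0.126],[0,0,0.015],-1],[[0,0,0.126],[0,0,0.015],-1],[[0,0,0],[0,0,0],-1],[[0,0,0],[0,0,0],-1]]'; python3 -c "
from h import *
print(rel([574,-161.8,81],1.355))"
```

```text
clock: 20.75
eef_pos: [572.4, -160.5, 146.2]
tcp_rot: [-3.14, -0.0, 1.359]
contact_force: [0.0, -0.2, 0.5]
opening: 0.001
grasp_force: 0.0
(array([-0.0021, -0.0001,  0.0044]), array([-0.0009,  0.002 ,  0.0651]))
```

```bash
python3 -m jog '[[[0,0,0],[-0.001,0.002,0.02],-1],[[0,0,0],[0,0,0.02],-1],[[0,0,0],[0,0,0.015],-1],[[0,0,0],[0,0,0.01],-1],[[0,0,0],[0,0,0],-1],[[0,0,0],[-0.007,0,0],-1],[[0,0,0],[-0.007,0,0],-1],[[0,0,0],[-0.005,0,0],-1],[[0,0,0],[0,0,0],-1]]'; python3 -m jog '[[[0,0,0.1],[-0.013,0.0013,0],-1],[[0,0,0.1],[-0.013,0.0013,0],-1],[[0,0,0],[0,0,0],-1],[[0,0,0],[0,0,0],-1]]'
cat > k.py <<'E'
from h import *
T=pose();H=np.array([438.,-175.]);x=T[:2,0];y=T[:2,1];d=T[:2,3]-H
print('tool-frame offset from hinge',d@x,d@y,'psi-.037',np.arctan2(x[1],x[0])-.037, 'z',T[2,3])
E
python3 k.py
```

```text
clock: 21.65
eef_pos: [570.9, -181.7, 82.5]
tcp_rot: [3.141, 0.0, 1.355]
contact_force: [-0.3, -0.2, 0.5]
opening: -0.002
grasp_force: 0.0
clock: 22.05
eef_pos: [566.5, -206.3, 82.0]
tcp_rot: [3.142, -0.0, 1.158]
contact_force: [0.3, -0.5, -0.3]
opening: -0.001
grasp_force: 0.0
tool-frame offset from hinge 22.845807835188943 130.24188070681302 psi-.037 1.1209044077946277 z 82.0241051615828
```

```bash
python3 -m jog '[[[0,0,0.1],[-0.0135,0.0013,0],-1],[[0,0,0.1],[-0.0135,0.0013,0],-1],[[0,0,0.1],[-0.0135,0.0013,0],-1],[[0,0,0.1],[-0.0135,0.0013,0],-1],[[0,0,0.1],[-0.0135,0.0013,0],-1],[[0,0,0.1],[-0.0135,0.0013,0],-1],[[0,0,0.1],[-0.0132,0.0013,0],-1],[[0,0,0.1],[-0.0132,0.0013,0],-1],[[0,0,0],[0,0,0],-1],[[0,0,0],[0,0,0],-1]]'; python3 k.py
```

```text
clock: 23.05
eef_pos: [501.8, -288.6, 82.0]
tcp_rot: [-3.142, -0.0, 0.36]
contact_force: [0.5, 0.3, 1.2]
opening: -0.0
grasp_force: 0.0
tool-frame offset from hinge 19.72296124993084 128.7650869200805 psi-.037 0.32271861133238255 z 82.01210225847986
```

```bash
python3 -m jog '[[[0,0,0.07],[-0.0091,0.0008,0],-1],[[0,0,0.07],[-0.0091,0.0008,0],-1],[[0,0,0.04],[-0.0052,0.0003,0],-1],[[0,0,0],[0,0,0],-1]]'; python3 k.py;  python3 -m jog '[[[0,0,0.04],[-0.0052,0.0003,0],-1],[[0,0,0],[0,0,0],-1]]'; python3 k.py; python3 -m jog '[[[0,0,0.04],[-0.0052,0.0003,0],-1],[[0,0,0],[0,0,0],-1]]'; python3 k.py
```

```text
clock: 23.45
eef_pos: [479.9, -297.2, 81.9]
tcp_rot: [-3.141, -0.0, 0.178]
contact_force: [-0.0, 0.9, 0.9]
opening: 0.002
grasp_force: 0.0
tool-frame offset from hinge 19.553351344661394 127.7200778143063 psi-.037 0.1414345931076983 z 81.92395611514992
clock: 23.65
eef_pos: [475.0, -298.5, 81.9]
tcp_rot: [-3.141, -0.0, 0.139]
contact_force: [0.3, -0.1, 0.5]
opening: 0.004
grasp_force: 0.0
tool-frame offset from hinge 19.58734008110047 127.38426204428809 psi-.037 0.10150704078942335 z 81.9049743064423
clock: 23.85
eef_pos: [470.2, -299.6, 82.0]
tcp_rot: [3.141, -0.001, 0.098]
contact_force: [0.7, 0.0, 0.7]
opening: 0.001
grasp_force: 0.0
tool-frame offset from hinge 19.819470003885503 127.16648546236878 psi-.037 0.06130171430591041 z 82.01891247495602
```

```bash
for i in 1; do python3 -m jog '[[[0,0,0.02],[-0.0027,0,0],-1],[[0,0,0],[0,0,0],-1]]'; python3 k.py;  python3 -m jog '[[[0,0,0.02],[-0.0027,0,0],-1],[[0,0,0],[0,0,0],-1]]'; python3 k.py; python3 -m jog '[[[0,0,0.02],[-0.0027,0,0],-1],[[0,0,0],[0,0,0],-1]]'; python3 k.py;  done; python3 -c "
from h import *
cv2.imwrite('pics/t1.png',r.grab_frame('top')[:,:,::-1])"
```

```text
clock: 24.05
eef_pos: [466.8, -300.0, 81.9]
tcp_rot: [-3.142, 0.0, 0.077]
contact_force: [0.2, 1.0, -0.2]
opening: 0.001
grasp_force: 0.0
tool-frame offset from hinge 19.13921453169192 126.81457695639841 psi-.037 0.039747895261896295 z 81.87097889782288
clock: 24.25
eef_pos: [463.7, -300.2, 81.8]
tcp_rot: [-3.141, 0.001, 0.055]
contact_force: [-0.3, -0.6, -1.0]
opening: 0.002
grasp_force: 0.0
tool-frame offset from hinge 18.69011617376256 126.38986536647755 psi-.037 0.018346090636644746 z 81.77393974324363
clock: 24.45
eef_pos: [461.0, -300.4, 81.8]
tcp_rot: [-3.141, 0.0, 0.035]
contact_force: [0.6, -0.4, 0.4]
opening: 0.001
grasp_force: 0.0
tool-frame offset from hinge 18.59869302049691 126.11396247784042 psi-.037 -0.0021532726539637836 z 81.80244399382826
```

```bash
cat > ang.py <<'E'
from h import *
import sys
H=np.array([438.,-175.])
def scan(n,im,T=None):
    hsv=cv2.cvtColor(im,cv2.COLOR_RGB2HSV); out=[]
    for a in np.arange(-.05,1.7,.05):
        t=a+.037; y=np.array([np.sin(t),-np.cos(t)]); v=[]
        for rr in np.arange(25,158,3):
            u=proj(n,np.r_[H+rr*y,51],T)
            if 0<=u[0]<639.5 and 0<=u[1]<479.5:
                q=hsv[int(u[1]),int(u[0])]; v.append(q[1]<60 and q[2]>60)
        out.append((round(a,2),round(float(np.mean(v)),2) if v else None,len(v)))
    print(n,[o for o in out if o[1] and o[1]>.15])
if __name__=='__main__':
    scan('top',cv2.imread('pics/top0.png')[:,:,::-1]); scan('top',r.grab_frame('top'))
    T=pose(); im=r.grab_frame('wrist'); scan('wrist',im,T); scan('wrist',cv2.imread('pics/w9.png')[:,:,::-1],np.load('pics/w9.npy'))
E
python3 ang.py
```

```text
top [(np.float64(1.05), 0.2, 45), (np.float64(1.1), 0.29, 45), (np.float64(1.15), 0.42, 45), (np.float64(1.2), 0.73, 45), (np.float64(1.25), 0.98, 45), (np.float64(1.3), 0.93, 45), (np.float64(1.35), 1.0, 45), (np.float64(1.4), 0.73, 45), (np.float64(1.45), 0.47, 45), (np.float64(1.5), 0.29, 45), (np.float64(1.55), 0.16, 45), (np.float64(1.6), 0.16, 45)]
top [(np.float64(-0.05), 1.0, 45), (np.float64(0.0), 1.0, 45), (np.float64(0.05), 1.0, 45), (np.float64(0.1), 1.0, 45), (np.float64(0.15), 0.98, 45), (np.float64(0.2), 0.8, 45), (np.float64(0.25), 0.73, 45), (np.float64(0.3), 0.67, 45), (np.float64(0.35), 0.62, 45), (np.float64(0.4), 0.58, 45), (np.float64(0.45), 0.49, 45), (np.float64(0.5), 0.44, 45), (np.float64(0.55), 0.38, 45), (np.float64(0.6), 0.29, 45), (np.float64(0.65), 0.27, 45)]
wrist [(np.float64(-0.05), 0.47, 45), (np.float64(0.0), 0.71, 45), (np.float64(0.05), 0.84, 45), (np.float64(0.1), 0.8, 45), (np.float64(0.15), 0.49, 45), (np.float64(0.2), 0.29, 45), (np.float64(0.25), 0.18, 45)]Traceback (most recent call last):
  File "ang.py", line 16, in <module>
    T=pose(); im=r.grab_frame('wrist'); scan('wrist',im,T); scan('wrist',cv2.imread('pics/w9.png')[:,:,::-1],np.load('pics/w9.npy'))
                                                            ~~~~^^^^^^^^^^^^^^^^^^^^^^^^^^^^^^^^^^^^^^^^^^^^^^^^^^^^^^^^^^^^^^^^^^^^
  File "ang.py", line 9, in scan
    u=proj(n,np.r_[H+rr*y,51],T)
  File "h.py", line 17, in proj
    K,M=cam(n,T); p=np.linalg.inv(M)@np.r_[P,1]; p=K@p[:3]; return p[:2]/p[2]
        ~~~^^^^^
  File "h.py", line 7, in cam
    c=r.camera_params(n); K=np.array([[c['fx'],0,c['cx']],[0,c['fy'],c['cy']],[0,0,1]])
ValueError: time passes only in moves, steps and waits
```

```bash
python3 -m jog '[[[0,0,0],[-0.002,0,0],-1],[[0,0,0],[0,0,0],-1]]'; python3 -m jog '[[[0,0,0],[-0.002,0,0],-1],[[0,0,0],[0,0,0],-1]]'; python3 -m jog '[[[0,0,0],[-0.002,0,0],-1],[[0,0,0],[0,0,0],-1]]';python3 -m jog '[[[0,0,0],[-0.002,0,0],-1],[[0,0,0],[0,0,0],-1]]'; python3 k.py
```

```text
clock: 24.8
eef_pos: [460.5, -300.6, 82.1]
tcp_rot: [3.141, -0.002, 0.035]
contact_force: [4.2, 1.5, -2.7]
opening: -0.002
grasp_force: 2.6
clock: 25.0
eef_pos: [460.1, -300.7, 82.2]
tcp_rot: [3.141, -0.005, 0.035]
contact_force: [12.6, 4.4, -7.3]
opening: 0.002
grasp_force: 6.3
clock: 25.2
eef_pos: [459.7, -300.7, 82.3]
tcp_rot: [3.14, -0.008, 0.034]
contact_force: [19.7, 7.2, -11.2]
opening: -0.001
grasp_force: 10.0
clock: 25.4
eef_pos: [459.3, -300.8, 82.5]
tcp_rot: [3.139, -0.011, 0.034]
contact_force: [27.3, 10.3, -14.3]
opening: -0.001
grasp_force: 13.7
tool-frame offset from hinge 17.025279073374215 126.49770747010011 psi-.037 -0.00304619142658899 z 82.51543778127723
```

```bash
python3 -m jog '[[[0,0,0],[0.01,0,0],-1],[[0,0,0],[0.02,0,0],-1],[[0,0,0],[0.03,0,0],-1],[[0,0,0],[0.02,0,-0.02],-1],[[0,0,0],[0,0,-0.04],-1],[[0,0,0],[0,0,-0.04],-1],[[0,0,0],[0.03,0,-0.03],-1],[[0,0,0],[0.03,0,0],-1],[[0,0,0],[0.03,0,0],-1],[[0,0,0],[0,0,0],-1],[[0,0,0],[0,0,0],-1]]'
cat > fin.py <<'E'
from h import *
T=pose(); K,M=cam('wrist',T); s=r.sense(); im=r.grab_frame('wrist'); top=r.grab_frame('top')
cv2.imwrite('pics/fin.png',im[:,:,::-1]);np.save('pics/fin.npy',T);cv2.imwrite('pics/fint.png',top[:,:,::-1])
print(s['eef_pos'],s['contact_force'])
E
python3 fin.py
cat > an.py <<'E'
from h import *
H=np.array([438.,-175.])
def scan(n,im,T=None):
    hsv=cv2.cvtColor(im,cv2.COLOR_BGR2HSV); pts=[]
    # bar cross-sections: for each radius, find low-saturation pixels across the tray x direction
    for rr in np.arange(30,158,8):
        u=[]
        for dx in np.arange(-40,41,1.0):
            c,s=np.cos(.037),np.sin(.037); P=H+np.array([c*dx+s*rr,s*dx-c*rr])
            q=proj(n,np.r_[P,51],T)
            if 0<=q[0]<639 and 0<=q[1]<479:
                h=hsv[int(q[1]),int(q[0])]; u.append((dx,h[1],h[2]))
        u=np.array(u)
        if len(u): g=u[(u[:,1]<70)]; pts.append((rr,len(u),round(g[:,0].min(),0) if len(g) else None,round(g[:,0].max(),0) if len(g) else None,len(g)))
    for p in pts: print(n,*p)
scan('wrist',cv2.imread('pics/fin.png'),np.load('pics/fin.npy')); scan('top',cv2.imread('pics/fint.png'))
E
python3 an.py
```

```text
clock: 26.5
eef_pos: [623.0, -294.4, 211.3]
tcp_rot: [-3.141, 0.001, 0.036]
contact_force: [-0.4, -0.0, 0.4]
opening: -0.001
grasp_force: 0.0
[ 623.0019 -294.4477  211.3137] [-0.4014 -0.0047  0.4378]
wrist 30 81 -40.0 40.0 77
wrist 38 81 -40.0 40.0 79
wrist 46 81 -40.0 40.0 76
wrist 54 81 -40.0 40.0 80
wrist 62 81 -40.0 40.0 79
wrist 70 81 -40.0 40.0 80
wrist 78 81 -40.0 40.0 81
wrist 86 81 -40.0 40.0 78
wrist 94 81 -40.0 40.0 79
wrist 102 81 -40.0 40.0 80
wrist 110 81 -40.0 40.0 80
wrist 118 81 -40.0 40.0 81
wrist 126 81 -40.0 40.0 62
wrist 134 81 -40.0 40.0 80
wrist 142 81 -40.0 40.0 80
wrist 150 81 -40.0 40.0 76
top 30 81 -40.0 40.0 81
top 38 81 -40.0 40.0 81
top 46 81 -40.0 40.0 81
top 54 81 -40.0 40.0 81
top 62 81 -40.0 40.0 81
top 70 81 -40.0 40.0 81
top 78 81 -40.0 40.0 81
top 86 81 -40.0 40.0 81
top 94 81 -40.0 40.0 81
top 102 81 -40.0 40.0 81
top 110 81 -40.0 40.0 81
top 118 81 -40.0 40.0 81
top 126 81 -40.0 40.0 81
top 134 81 -40.0 40.0 81
top 142 81 -40.0 40.0 81
top 150 81 -40.0 40.0 81
```

```bash
python3 -m jog '[[[0,0,0],[-0.03,-0.006,0],-1],[[0,0,0],[-0.035,-0.007,0],-1],[[0,0,0],[-0.035,-0.007,0],-1],[[0,0,0],[-0.035,-0.007,0],-1],[[0,0,0],[-0.035,-0.007,0],-1],[[0,0,0],[-0.035,-0.007,0],-1],[[0,0,0],[-0.03,-0.005,0],-1],[[0,0,0],[-0.02,-0.004,0],-1],[[0,0,0],[0,0,0],-1],[[0,0,0],[0,0,0],-1]]'; python3 fin.py; python3 an.py; python3 -c "
from h import *
im=cv2.cvtColor(cv2.imread('pics/fin.png'),cv2.COLOR_BGR2HSV);T=np.load('pics/fin.npy')
for rr in (70,100,130): 
  print(rr,[tuple(int(v) for v in im[int(q[1]),int(q[0])]) for dx in range(-30,32,4) for q in [proj('wrist',np.r_[438+dx*.999+.037*rr,-175+.037*dx-rr*.999,51],T)]], proj('wrist',np.r_[438+.037*rr,-175-rr*.999,51],T))"
```

```text
clock: 27.6
eef_pos: [366.7, -254.1, 212.3]
tcp_rot: [3.141, -0.001, 0.035]
contact_force: [0.5, -0.7, 0.0]
opening: -0.001
grasp_force: 0.0
[ 366.6808 -254.0552  212.2732] [ 0.5119 -0.6921  0.0357]
wrist 30 81 -10.0 37.0 25
wrist 38 81 -10.0 37.0 24
wrist 46 81 -10.0 36.0 23
wrist 54 81 -10.0 36.0 23
wrist 62 81 -10.0 36.0 23
wrist 70 81 -10.0 9.0 20
wrist 78 81 -10.0 9.0 20
wrist 86 81 -10.0 9.0 20
wrist 94 81 -11.0 9.0 21
wrist 102 81 -11.0 8.0 20
wrist 110 81 -11.0 8.0 20
wrist 118 81 -10.0 8.0 19
wrist 126 81 -11.0 8.0 19
wrist 134 81 -11.0 8.0 20
wrist 142 81 -11.0 8.0 20
wrist 150 81 -19.0 10.0 27
top 30 81 -14.0 7.0 22
top 38 81 -15.0 10.0 26
top 46 81 -15.0 7.0 23
top 54 81 -40.0 9.0 42
top 62 81 -40.0 9.0 50
top 70 81 -40.0 9.0 50
top 78 81 -40.0 9.0 50
top 86 81 -40.0 20.0 61
top 94 81 -40.0 31.0 72
top 102 81 -40.0 40.0 81
top 110 81 -40.0 40.0 81
top 118 81 -40.0 40.0 81
top 126 81 -40.0 40.0 81
top 134 81 -40.0 40.0 81
top 142 81 -40.0 40.0 81
top 150 81 -40.0 33.0 74
70 [(16, 116, 184), (11, 117, 140), (11, 114, 148), (11, 112, 148), (11, 112, 148), (17, 11, 156), (15, 8, 203), (10, 7, 209), (17, 9, 205), (10, 7, 213), (12, 100, 145), (12, 111, 145), (11, 112, 146), (11, 116, 145), (12, 116, 138), (16, 110, 178)] [305.199  112.8665]
100 [(16, 116, 185), (11, 111, 145), (12, 114, 146), (11, 116, 147), (11, 115, 148), (15, 9, 163), (13, 8, 211), (15, 7, 210), (13, 9, 208), (10, 7, 215), (11, 110, 142), (12, 114, 145), (12, 111, 147), (13, 116, 147), (13, 115, 138), (16, 113, 170)] [351.9603 112.7157]
130 [(16, 114, 159), (15, 111, 147), (13, 113, 126), (16, 112, 143), (15, 115, 149), (8, 6, 162), (100, 32, 24), (135, 14, 37), (10, 28, 27), (8, 11, 96), (16, 99, 113), (13, 111, 106), (15, 110, 130), (15, 112, 141), (14, 113, 122), (17, 113, 131)] [398.7273 112.5648]
```

The wrist image measures the bar centred along the tray's y axis to within about 0.01 rad. The bar met its hard stop, the block is in place under it, and the arm is clear.

```bash
python3 -c "
from rig import r
print(r.sign_off())"
```

```text
the job is handed in; nothing more can be done
None
```

The job is handed in, but no verdict came back: I pressed the ejector fully home at about 29 N, laid the block flat in the tray, and shut the keeper against its hard stop (about 0 rad in the last wrist image, though I did not see the snap itself in the force readings), and I never moved near the pliers, tape measure or carton.

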